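# Tip out the vial canister under the glass shelf

## Task

Empty the tall canister that hangs in the pivot stand under the low clear shelf: swing it over sideways by its front handle so that all three capped vials roll out into the steel tray beside it, then let it come back upright. Do not knock the shelf, and leave the bottle and the cup where they stand.

Things in the scene. Friction and masses are not known exactly. Their poses are not given: they have to be found in the camera images.
- stand: Fixed steel pivot stand: base plate 120 x 85 x 8 mm; cheek plates 34 mm wide, 112 mm high, 46 mm before and behind the middle carry the pivot. Origin: centre of its underside, on the table. x points level from its front (robot side) to its back, parallel to the pivot axis, which passes 100 mm above the origin; y points to its left as seen from the robot, z up.
- canister (a joint): Tilt of the canister about the pivot, rad: 0 upright, positive when its top leans to the stand's +y, negative to -y; stops at +-2.1. Bottom-weighted (0.6 kg, give or take 25 %), it swings back upright by itself in a few seconds when let go; 2 to 6 N at the handle tips it. Held at about 1.95 for a second or two, it empties: the vials roll out.
- mouth (a point): Centre of the open mouth of the canister: an upright steel box open at the top, 76 mm (stand's x) x 70 mm (y) x 160 mm high, walls 3 mm, floor 6 mm, pivoted at its mid-height. Upright, its rim is 180 mm above the table. It can swing to either side and clears the shelf by about 12 mm as it turns. The point's z axis points out of the mouth.
- handle (a point): Middle of the canister's handle: a black round bar, 14 mm diameter, parallel to the pivot axis, standing out 100 mm forwards (stand's -x) from the canister's front face, with a 24 mm ball at its end. The point lies 110 mm in front of the canister's middle, 62 mm above the pivot axis when upright (162 mm above the table), and runs on a 62 mm circle about that axis as the canister tilts.
- shelf: Fixed clear shelf: slab 170 mm (x) x 560 mm (y) x 8 mm, underside 200 mm above the table, 20 mm above the upright canister's rim. Origin on the table, at the stand's origin, axes as the stand's; the slab reaches from 45 mm in front of it (-x) to 125 mm behind, so the handle stands out in front. Posts of 12 mm diameter at x = -30 and +110 mm, y = +-262 mm.
- tray: Open steel tray 200 mm (x) x 180 mm (y), walls 22 mm high, 3 mm thick, fixed to the left or the right of the stand, its middle 144 mm from the stand's along the stand's y. Origin: centre of its underside; axes as the stand's. The opposite side holds a fixed white drill organiser block, 140 x 170 mm, 20 mm high, with short pins to 40 mm.
- vial1_center (a point): Centre of a capped white vial with a grey cap, a cylinder of 26 mm diameter and 62 mm length, 30 g, loose; it starts lying crosswise in the canister with its length along the stand's x. Three alike.
- vial2_center (a point): Centre of a capped white vial with a grey cap, a cylinder of 26 mm diameter and 62 mm length, 30 g, loose; it starts lying crosswise in the canister with its length along the stand's x. Three alike.
- vial3_center (a point): Centre of a capped white vial with a grey cap, a cylinder of 26 mm diameter and 62 mm length, 30 g, loose; it starts lying crosswise in the canister with its length along the stand's x. Three alike.
- bottle: Loose white bottle, 60 mm diameter, 150 mm high, standing in front of one end of the shelf. Origin: centre of its underside. To be left alone.
- cup: Loose white cup, 72 mm across the rim, 85 mm high, standing in front of the other end of the shelf. Origin: centre of its underside. To be left alone.
Things that resemble listed ones, but are neither listed nor needed, are in the scene too. Leave any red look-alike of the stand alone.

How it is judged:
By the outcome, as a careful person would: the job done as asked, in the order asked, and still so for the second after the job is handed in, with the robot touching nothing.
It also fails if it takes over 51 s, if anything falls off the work surface, if the arm or the gripper's body presses on something with over 40 N, if the wrist force passes 120 N, or if a joint passes its speed limit or range.

## Robot

A 7-joint arm with a two-finger parallel gripper is mounted at the origin on the work surface. World frame = base frame: x ahead of the robot, y to its left, z up, the work surface at z = 0. Lengths are in m, angles in rad, forces in N, time in s.
With the tool pointing down it reaches from about 0.4 to 0.85 m from the base axis. Payload 10.4 kg.
Tool frame: the origin (TCP) lies at the very end of the fingers, on their centre line; the grasp point (between the pads) lies 19 mm behind it; z points along the fingers, y is the direction in which the jaws open and shut (so a half turn about z gives the same grasp; the last joint's range is limited). The gripper opens to 87 mm and grips with 3 to 60 N. Pads are 19 mm wide; open, the fingers measure 117 mm over their backs; the gripper's body (75 mm by 190 mm) begins 51 mm behind the grasp point.
Start: joints at [-1.123, 0.332, -0.065, 1.46, 0.022, 1.35, -0.088], TCP at [0.283, 0.557, 0.223] pointing down, gripper open.
Joint ranges: [-2.6, 2.6], [-0.5, 2.12], [-1.47, 1.34], [0.16, 2.42], [-1.27, 4.41], [0.06, 2.06], [-2.6, 2.6]. Speed limits (rad/s): [2.22, 2.22, 2.79, 2.79, 3.14, 3.14, 3.14].

## Interface

Orientations are given as a unit quaternion [x, y, z, w].
In Python, from bench import r gives the robot as it stands.
- The arm moves only by the tool move_arm, never from a script. Its argument "deltas" is a list of rows, each a list of 5 numbers: the gripper's target within -1 to 1 (fully open at 1, half-way at 0, shut at -1), then the shift along the tool's x, y, z as a fraction of full scale, then the turn about the tool's z as a fraction of full scale. A call has 1 to 12 rows; each row shifts and turns the commanded pose from where the row before left it, along the tool's axes as they then stand; what a row does not reach is not made up. Full scale, the value 1, is 2.5 cm for a shift and 90 degrees for a turn. A row lasts 1/12 s, in which the tool goes at most 41.7 mm and 7.16 degrees, less where a joint would pass 70% of its speed; a pose out of reach is approached as far as the arm can. A call with a number of a shift or a turn outside -1 to 1 is refused whole. A call with a gripper value outside its range is refused whole. The fingers move at their own pace and stop on an object; "squeeze" is the grip in N (left out, the last holds). Time passes only in rows, so rows that do not move let the fingers close. It gives the time, the measured TCP pose, the force and the opening at its end, in the units of the state.
- r.read_state(): the state, without advancing time (a new reading comes with each control period).
- r.camera(name): name is "side" or "top"; returns the picture (480x640x3 uint8, red, green, blue); there is no depth.
- r.camera_info(name): a dict with "K" (3x3 intrinsics, pixels), "k1" (the pictures are not rectified: a ray, as slopes to the right and down, at radius r is drawn at 1 + k1 r^2 times it, then the intrinsics apply), "R" (3x3) and "t" (3): a world point X has camera coordinates R X + t. Camera axes: x right, y down, z forward; pixel columns grow to the right and rows downward; lengths in m; the calibration is good to about 2 mm. A picture is of the moment at which its call begins. camera_info takes no time and is no camera call.
- r.close_job(): hands the job in, once; it reports no verdict.
Trained networks look in the newest picture that a camera, given by its name, has taken for a name from the list of things; names that differ only in an ending like _2 or _b are one class to them, and where a whole thing is asked for, a point or a joint stands for the part that bears it (a point fixed in the world has none). Each returns a list of dicts, best first, with "confidence" (0 to 1); they miss things now and then, are a little off and sometimes report something else, mostly with a low value. They report only what shows in the picture. A call takes as long as a camera call. They do not tell look-alikes from the thing itself.
- r.boxes_of(camera, label): "position" ([x, y, z] in m, in the coordinates of the camera as it stood for that picture, good to about 4 mm: the middle of the surface that is visible of it).
- r.tip_of(camera, label): "position" ([x, y, z] in m, in the coordinates of the camera as it stood for that picture, good to about 4 mm: a listed point, or the origin of a listed thing).
The state is a dict: "time": time; "joint_positions": joint angles; "joint_vel": joint speeds; "joint_torque": joint torques, N m; "ee_pos": TCP position; "eef_rot": TCP orientation; "ft_force": force on the tool from outside, world axes, zero at the start; "torque": the same for the moment, N m; "width": finger opening in m.
Only numpy, scipy, OpenCV 4.12 (cv2) and the standard library are available. Lean on these libraries where they do the work, as an engineer would, in place of code of your own. Each camera call takes 0.05 s, during which the arm holds its last target.

## Working session

There is one attempt and no reset: what is moved stays moved. The work goes in short steps, Python scripts to look and compute and a tool call to move; the robot and the scene stay as the last step left them, time stands still between calls to the robot, and variables do not carry over. Pictures are saved under pics/ and viewed, and the job is handed in when it is done.

Besides the shell and the picture viewer there is one more tool, called after "Emit:" as name([rows], argument=value, ...), one row to a line, values as JSON. move_arm: Moves the arm, as the interface text tells. Shift numbers are shares of 2.5 cm and turn numbers shares of 90 degrees, none past 1 either way. Its arguments: {"type":"object","properties":{"deltas":{"type":"array","items":{"type":"array","items":{"type":"number"}}},"squeeze":{"type":"number"}},"required":["deltas"]}

```bash
ls; mkdir -p pics
python3 - <<'E'
from bench import r
import cv2
for n in ("side","top"):
    im=r.camera(n); cv2.imwrite(f"pics/{n}0.png",im[:,:,::-1])
    i=r.camera_info(n); print(n,i)
    for l in ("stand","handle","mouth","tray","shelf","bottle","cup"):
        try:
            import numpy as np
            R=np.array(i["R"]);t=np.array(i["t"])
            print(l,[(round(d["confidence"],2),np.round(R.T@(np.array(d["position"])-t),3).tolist()) for d in r.tip_of(n,l)])
        except Exception as e: print(l,e)
s=r.read_state();print(s)
E
```

```text
pics
side {'K': array([[500.66463682,   0.        , 318.33848074],
       [  0.        , 500.66463682, 244.65636836],
       [  0.        ,   0.        ,   1.        ]]), 'k1': -0.07619691285104432, 'R': array([[ 0.10482079,  0.99447066, -0.00638079],
       [ 0.95118023, -0.10212656, -0.29124961],
       [-0.29029084,  0.02445973, -0.95662581]]), 't': array([-0.0961508 , -0.48269522,  1.5634337 ])}
stand [(0.84, [0.677, 0.432, 0.002]), (0.79, [0.396, -0.259, 0.001])]
handle [(0.81, [0.566, 0.435, 0.161]), (0.71, [0.287, -0.253, 0.163]), (0.62, [0.503, -0.079, 0.163])]
mouth [(0.97, [0.398, -0.255, 0.181]), (0.93, [0.675, 0.434, 0.181])]
tray []
shelf []
bottle [(0.83, [0.459, 0.226, -0.001])]
cup [(0.79, [0.542, -0.374, -0.002])]
top {'K': array([[498.33176924,   0.        , 317.08886845],
       [  0.        , 498.33176924, 240.13640764],
       [  0.        ,   0.        ,   1.        ]]), 'k1': -0.014562608339058772, 'R': array([[ 0.02167495, -0.99967637, -0.01331703],
       [-0.99621654, -0.02047482, -0.0844594 ],
       [ 0.08415941,  0.0150973 , -0.99633793]]), 't': array([0.
[... 388 characters left out ...]
tions': array([-1.12257686,  0.33216247, -0.06468673,  1.4601023 ,  0.02161521,
        1.34993618, -0.08850304]), 'joint_vel': array([-1.02432230e-03, -2.84530364e-04, -2.39997099e-04,  3.11569080e-08,
        3.24331089e-04, -2.29611096e-03,  2.81358012e-04]), 'joint_torque': array([ 6.19549573e-04, -6.23008561e+01,  2.48363178e-02, -3.90093040e+01,
       -6.09649974e-02,  3.16668442e-02,  2.45827823e-05]), 'ee_pos': array([0.28351143, 0.55700878, 0.22259785]), 'eef_rot': array([2.33245796e-01, 9.72417810e-01, 4.20224382e-05, 1.13094112e-05]), 'ft_force': array([-0.03842365,  0.48337063,  0.58395328]), 'torque': array([-0.00207798,  0.00926225, -0.02767196]), 'width': 0.08695300437393909}
```

View pics/side0.png

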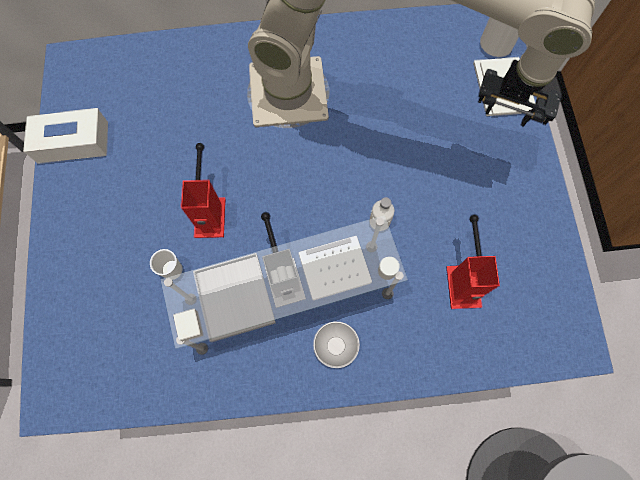

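View pics/top0.png

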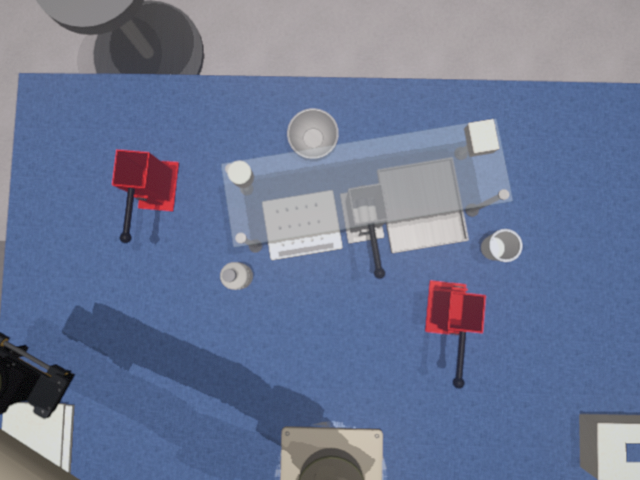

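Candidates for the canister and handle, by side-view pixel:
- The red stand at (203,200), with its ball at (199,147).
- The red stand at (475,275), with its ball at (474,218).
- The grey canister under the clear shelf at (283,278), with its ball at (265,216).

I choose the grey one: it is not red, it sits under the shelf, and it has the tray and organiser on either side. A close crop will check this.

Run:
```python
import cv2,numpy as np
a=cv2.imread("pics/side0.png")[195:325,180:380]; b=cv2.imread("pics/top0.png")[150:290,300:480]
a=cv2.resize(a,None,fx=4,fy=4,interpolation=cv2.INTER_CUBIC);b=cv2.resize(b,None,fx=4,fy=4,interpolation=cv2.INTER_CUBIC)
cv2.imwrite("pics/c1.png",a);cv2.imwrite("pics/c2.png",b)
```

```text
(no output)
```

View pics/c1.png

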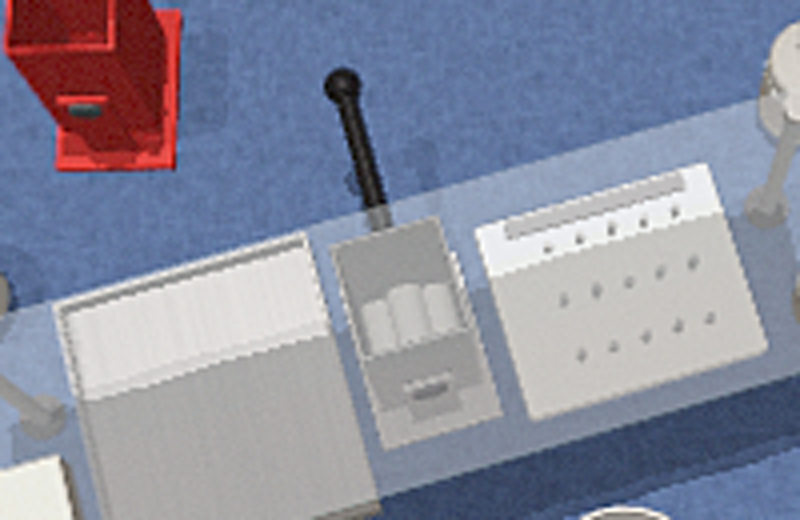

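View pics/c2.png

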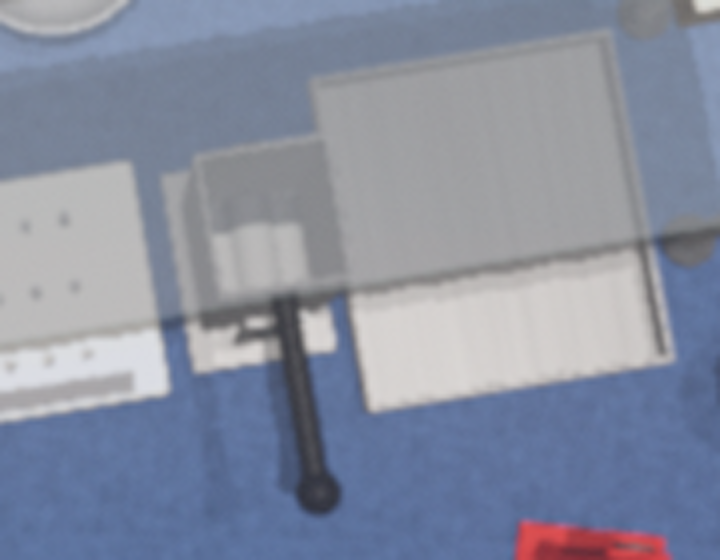

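```bash
cat > h.py <<'E'
from bench import r
import numpy as np, cv2
def ray(n,u,v):
    i=r.camera_info(n);R=np.array(i["R"]);t=np.array(i["t"])
    p=cv2.undistortPoints(np.array([[[u,v]]],float),np.array(i["K"]),np.array([i["k1"],0,0,0,0]))[0,0]
    d=R.T@np.array([p[0],p[1],1]);c=-R.T@t
    return c,d
def onz(n,u,v,z):
    c,d=ray(n,u,v);return c+d*(z-c[2])/d[2]
def tri(u1,u2):
    A=[];b=[]
    for n,u in(("side",u1),("top",u2)):
        c,d=ray(n,*u);d=d/np.linalg.norm(d);P=np.eye(3)-np.outer(d,d);A.append(P);b.append(P@c)
    return np.linalg.lstsq(np.vstack(A),np.hstack(b),rcond=None)[0]
E
python3 - <<'E'
from h import *
S=lambda x,y:(180+(x-1.5)/4,195+(y-1.5)/4)
T=lambda x,y:(300+(x-1.5)/4,150+(y-1.5)/4)
np.set_printoptions(precision=4,suppress=True)
print("ball",tri(S(343,86),T(318,491)),onz("side",*S(343,86),.162),onz("top",*T(318,491),.162))
b=onz("top",*T(318,491),.162);a=onz("top",*T(288,305),.162);print("bar yaw top",np.degrees(np.arctan2(*(a-b)[1::-1])),a)
b=onz("side",*S(343,86),.162);a=onz("side",*S(374,200),.162);print("bar yaw side",np.degrees(np.arctan2(*(a-b)[1::-1])))
p=onz("top",*T(672,360),.022);q=onz("top",*T(370,412),.022);w=onz("top",*T(608,32),.022);print("tray",p,q,w,np.linalg.norm(p-q),np.linalg.norm(p-w),np.degrees(np.arctan2(*(q-p)[::1][:2]*[-1,1])),(q+w)/2,np.degrees(np.arctan2(*(w-p)[1::-1])))
d=[onz("side",*S(x,y),.18) for x,y in((333,245),(437,217))];print("canister front rim",d,np.mean(d,0))
d=[onz("top",*T(x,y),.008) for x,y in((193,374),(335,350))];print("base front",d,np.mean(d,0))
E
```

```text
ball [ 0.4707 -0.0867  0.1594] [ 0.4716 -0.0872  0.162 ] [ 0.4707 -0.0857  0.162 ]
bar yaw top 9.826521883791836 [ 0.566  -0.0692  0.162 ]
bar yaw side 10.0072203215698
tray [ 0.5544 -0.3066  0.022 ] [ 0.5204 -0.1308  0.022 ] [ 0.7486 -0.2696  0.022 ] 0.17898902879169126 0.197658844985712 10.960424561019458 [ 0.6345 -0.2002  0.022 ] 10.774196856853719
canister front rim [array([ 0.5807, -0.0994,  0.18  ]), array([ 0.5697, -0.0347,  0.18  ])] [ 0.5752 -0.0671  0.18  ]
base front [array([ 0.5416, -0.0281,  0.008 ]), array([ 0.5576, -0.1118,  0.008 ])] [ 0.5496 -0.0699  0.008 ]
```

The crop confirms it: a grey steel canister with three white vials inside, the tray on the robot's right, and the handle ball at (0.471,-0.086). Next I rise and turn the tool so the jaws open across the bar.

Emit:
move_arm([
  [1,0,0,-0.8,0.079],
  [1,0,0,-0.8,0.079],
  [1,0,0,-0.8,0.079],
  [1,0,0,0,0.079],
  [1,0,0,0,0.079],
  [1,0,0,0,0.079],
  [1,0,0,0,0.079],
  [1,0,0,0,0.079],
  [1,0,0,0,0.079],
  [1,0,0,0,0.079],
  [1,0,0,0,0.079],
  [1,0,0,0,0.079],
], squeeze=15)

```text
time: 1.8
ee_pos: [0.2835, 0.557, 0.2826]
eef_rot: [0.832, 0.555, 0.0, -0.0]
ft_force: [0.2, -0.9, 0.8]
width: 0.0872
```

Emit:
move_arm([
  [1,0,0,0,0.079],
  [1,0,0,0,0.079],
  [1,0,0,0,0.079],
  [1,0,0,0,0.079],
  [1,0,0,0,0.079],
  [1,0,0,0,0.079],
  [1,0,0,0,0.079],
  [1,0,0,0,0.079],
])

```text
time: 2.47
ee_pos: [0.2835, 0.557, 0.2826]
eef_rot: [0.996, 0.091, 0.0, -0.0]
ft_force: [-0.6, -0.5, -0.6]
width: 0.0869
```

```bash
cat >> h.py <<'E'
from scipy.spatial.transform import Rotation as Ro
def goal(x,y,z,jaw=-79.75):
    s=r.read_state();R=Ro.from_quat(s["eef_rot"]);p=np.array(s["ee_pos"])
    d=R.inv().apply(np.array([x,y,z])-p)/0.025
    ya=R.as_matrix()[:,1];e=(jaw-np.degrees(np.arctan2(ya[1],ya[0]))+90)%180-90
    print("t",round(s["time"],2),"p",np.round(p,4),"units",np.round(d,2),"zturn",np.round(-e/90,3),"zax",np.round(R.as_matrix()[:,2],3),"F",np.round(s["ft_force"],1),"w",round(s["width"],4),"q",np.round(s["joint_positions"],2))
E
python3 -c "
from h import *
goal(.5,-.08,.28)"
```

```text
t 2.47 p [0.2835 0.557  0.2826] units [ 3.88 26.63  0.1 ] zturn 0.002 zax [ 0.  0. -1.] F [-0.6 -0.5 -0.6] w 0.0869 q [-1.37  0.31  0.25  1.38 -0.08  1.46 -2.51]
```

Emit:
move_arm([
  [1,0.15,1,0,0],
  [1,0.15,1,0,0],
  [1,0.15,1,0,0],
  [1,0.15,1,0,0],
  [1,0.15,1,0,0],
  [1,0.15,1,0,0],
  [1,0.15,1,0,0],
  [1,0.15,1,0,0],
  [1,0.15,1,0,0],
  [1,0.15,1,0,0],
  [1,0.15,1,0,0],
  [1,0.15,1,0,0],
])

```text
time: 3.47
ee_pos: [0.3843, 0.2696, 0.2827]
eef_rot: [0.996, 0.094, 0.0, -0.0]
ft_force: [0.7, 0.4, -0.1]
width: 0.0874
```

Emit:
move_arm([
  [1,0.15,1,0,0],
  [1,0.15,1,0,0],
  [1,0.15,1,0,0],
  [1,0.15,1,0,0],
  [1,0.15,1,0,0],
  [1,0.15,1,0,0],
  [1,0.15,1,0,0],
  [1,0.15,1,0,0],
  [1,0.15,1,0,0],
  [1,0.15,1,0,0],
])

```text
time: 4.3
ee_pos: [0.468, 0.031, 0.2827]
eef_rot: [0.996, 0.094, 0.0, -0.0]
ft_force: [0.7, -0.6, -0.1]
width: 0.0871
```

```bash
python3 -c "
from h import *
goal(.5,-.08,.20)"
```

```text
t 4.3 p [0.468  0.031  0.2827] units [0.42 4.6  3.31] zturn 0.006 zax [ 0.     0.001 -1.   ] F [ 0.7 -0.6 -0.1] w 0.0871 q [-0.93 -0.11  0.72  1.79  0.07  1.43 -1.6 ]
```

Emit:
move_arm([
  [1,0.08,0.92,0,0],
  [1,0.08,0.92,0,0],
  [1,0.08,0.92,0,0],
  [1,0.08,0.92,0,0],
  [1,0.1,0.92,0.3,0],
  [1,0,0,1,0],
  [1,0,0,1,0],
  [1,0,0,1,0],
  [1,0,0,0,0],
])

```text
time: 5.05
ee_pos: [0.4974, -0.0784, 0.1963]
eef_rot: [0.996, 0.094, -0.003, 0.0]
ft_force: [-0.6, 0.5, -0.3]
width: 0.0872
```

```bash
python3 -c "
from h import *
goal(.5,-.08,.143)
for n in ('side','top'):
    cv2.imwrite(f'pics/{n}1.png',r.camera(n)[:,:,::-1])
a=cv2.imread('pics/side1.png')[100:340,160:460];b=cv2.imread('pics/top1.png')[120:360,240:540]
cv2.imwrite('pics/d1.png',cv2.resize(a,None,fx=2.5,fy=2.5));cv2.imwrite('pics/d2.png',cv2.resize(b,None,fx=2.5,fy=2.5))"
```

```text
t 5.05 p [ 0.4974 -0.0784  0.1963] units [0.1  0.08 2.13] zturn 0.006 zax [-0.006 -0.001 -1.   ] F [-0.6  0.5 -0.3] w 0.0872 q [-0.79  0.09  0.91  1.85 -0.07  1.25 -1.24]
```

View pics/d1.png

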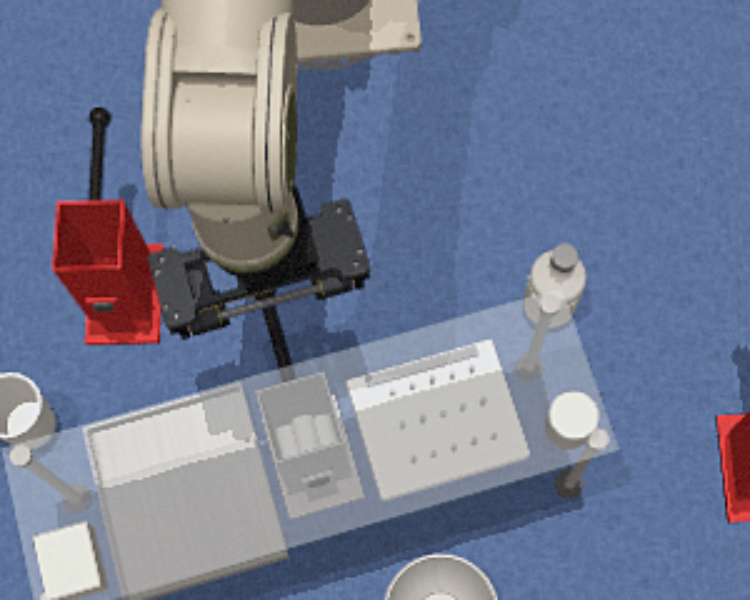

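View pics/d2.png

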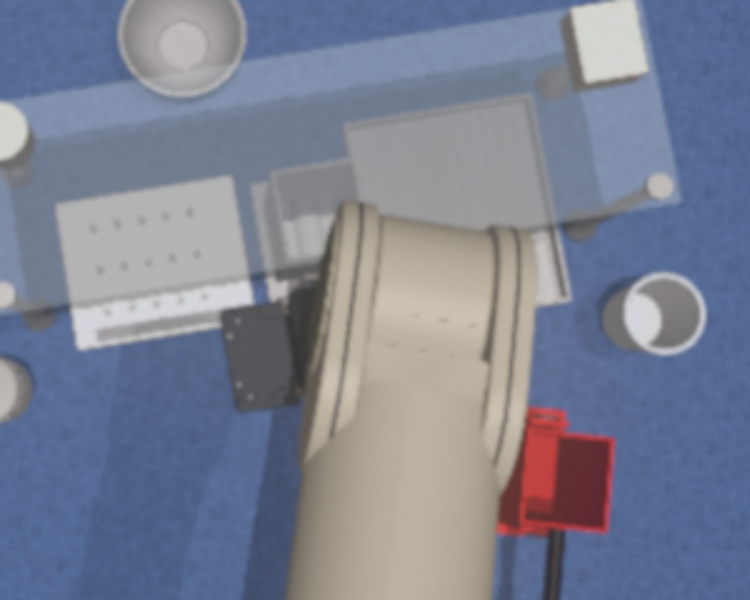

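```bash
python3 -c "
from h import *
np.set_printoptions(precision=3,suppress=True)
s=np.array([.610,-.060]);a=np.radians(10.25);E=np.array([[np.cos(a),np.sin(a)],[-np.sin(a),np.cos(a)]])
def st(p): return E@(p[:2]-s)
T=lambda x,y:(240+x/2.5,120+y/2.5);S=lambda x,y:(160+x/2.5,100+y/2.5)
for z in (.35,.4,.45):
  print(z,'top L/R/far',[st(onz('top',*T(*p),z)) for p in((325,300),(530,300),(425,205))],'side L R low',[st(onz('side',*S(*p),z)) for p in((148,110),(295,110),(240,272),(220,205))])
"
```

```text
0.35 top L/R/far [array([-0.086,  0.027]), array([-0.108, -0.109]), array([-0.033, -0.05 ])] side L R low [array([-0.266, -0.057]), array([-0.227,  0.07 ]), array([-0.09 , -0.015]), array([-0.156, -0.017])]
0.4 top L/R/far [array([-0.09 ,  0.032]), array([-0.11 , -0.095]), array([-0.04 , -0.041])] side L R low [array([-0.236, -0.054]), array([-0.2  ,  0.067]), array([-0.07 , -0.014]), array([-0.132, -0.015])]
0.45 top L/R/far [array([-0.093,  0.037]), array([-0.112, -0.082]), array([-0.047, -0.031])] side L R low [array([-0.207, -0.05 ]), array([-0.173,  0.064]), array([-0.049, -0.013]), array([-0.109, -0.014])]
```

View pics/side1.png

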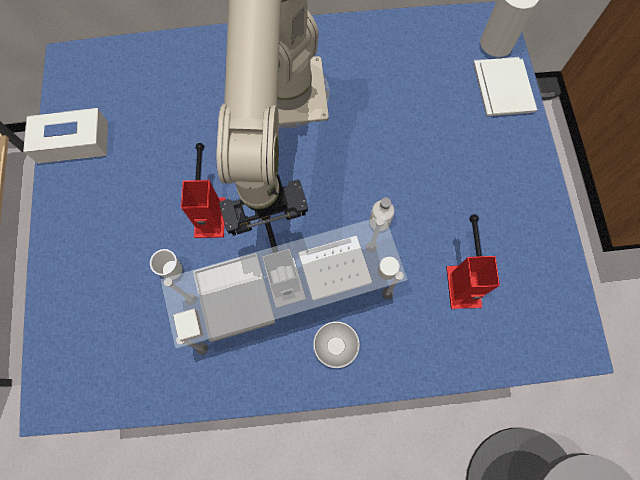

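View pics/top1.png

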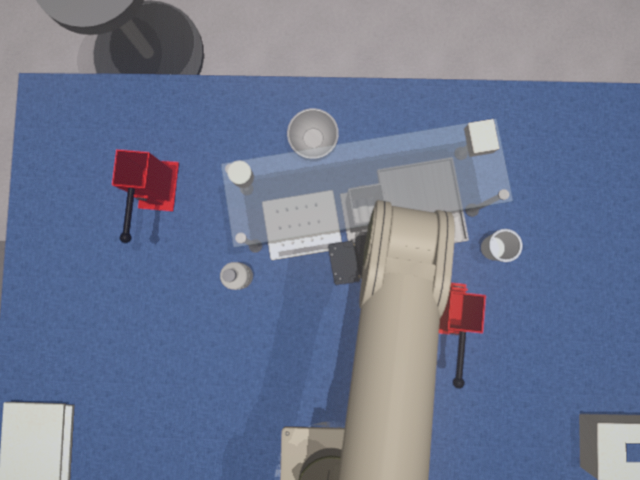

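The bar lies between the open fingers and nothing is close by. I descend and grip.

Emit:
move_arm([
  [1,0.1,0.08,0.7,0],
  [1,0,0,0.7,0],
  [1,0,0,0.6,0],
  [1,0,0,0,0],
  [-1,0,0,0,0],
  [-1,0,0,0,0],
  [-1,0,0,0,0],
  [-1,0,0,0,0],
  [-1,0,0,0,0],
  [-1,0,0,0,0],
  [-1,0,0,0,0],
  [-1,0,0,0,0],
], squeeze=15)

```text
time: 6.15
ee_pos: [0.5026, -0.0801, 0.1501]
eef_rot: [0.996, 0.094, 0.0, -0.0]
ft_force: [-0.4, 0.3, 0.5]
width: 0.0415
```

```bash
python3 -c "
from h import *
goal(.5,-.08,.145)"
```

```text
t 6.15 p [ 0.5026 -0.0801  0.1501] units [-0.1  -0.02  0.2 ] zturn 0.006 zax [ 0.  0. -1.] F [-0.4  0.3  0.5] w 0.0415 q [-0.76  0.17  0.91  1.9  -0.14  1.15 -1.17]
```

Emit:
move_arm([
  [-1,-0.1,0,0.2,0],
  [-1,0,0,0,0],
  [-1,0,0,0,0],
  [-1,0,0,0,0],
  [-1,0,0,0,0],
  [-1,0,0,0,0],
  [-1,0,0,0,0],
  [-1,0,0,0,0],
  [-1,0,0,0,0],
])

```text
time: 6.9
ee_pos: [0.5, -0.0807, 0.145]
eef_rot: [0.996, 0.094, -0.0, -0.0]
ft_force: [-0.3, -0.5, -2.1]
width: 0.0135
```

```bash
python3 -c "
from h import *
goal(.5,-.08,.145)"
```

```text
t 6.9 p [ 0.5    -0.0807  0.145 ] units [ 0.   -0.03 -0.  ] zturn 0.006 zax [-0. -0. -1.] F [-0.3 -0.5 -2.1] w 0.0135 q [-0.76  0.17  0.91  1.91 -0.14  1.14 -1.17]
```

Emit:
move_arm([
  [-1,0,0.32,0.02,0],
  [-1,0,0.316,0.062,0],
  [-1,0,0.305,0.1,0],
  [-1,0,0.29,0.14,0],
  [-1,0,0.27,0.18,0],
])

```text
time: 7.32
ee_pos: [0.5074, -0.1177, 0.1323]
eef_rot: [0.996, 0.094, 0.0, -0.0]
ft_force: [-3.2, 4.3, 4.6]
width: 0.0131
```

Emit:
move_arm([
  [-1,0,0,0,0],
])

```text
time: 7.4
ee_pos: [0.5075, -0.1185, 0.1318]
eef_rot: [0.996, 0.094, 0.0, 0.0]
ft_force: [0.5, 3.0, 0.5]
width: 0.0136
```

Emit:
move_arm([
  [-1,0,0.243,0.21,0],
  [-1,0,0.214,0.24,0],
  [-1,0,0.18,0.267,0],
  [-1,0,0.145,0.288,0],
  [-1,0,0.106,0.304,0],
  [-1,0,0,0,0],
])

```text
time: 7.9
ee_pos: [0.5114, -0.1394, 0.099]
eef_rot: [0.996, 0.094, -0.0, 0.0]
ft_force: [-0.9, 4.3, 3.4]
width: 0.0134
```

```bash
python3 -c "
from h import *
goal(.5,-.08,.145)
cv2.imwrite('pics/side2.png',r.camera('side')[:,:,::-1])
a=cv2.imread('pics/side2.png')[100:340,160:460]
cv2.imwrite('pics/d3.png',cv2.resize(a,None,fx=2.5,fy=2.5))"
```

```text
t 7.9 p [ 0.5114 -0.1394  0.099 ] units [-0.   -2.42 -1.84] zturn 0.006 zax [-0. -0. -1.] F [-0.9  4.3  3.4] w 0.0134 q [-0.59  0.32  0.9   1.9  -0.28  1.06 -0.96]
```

View pics/d3.png

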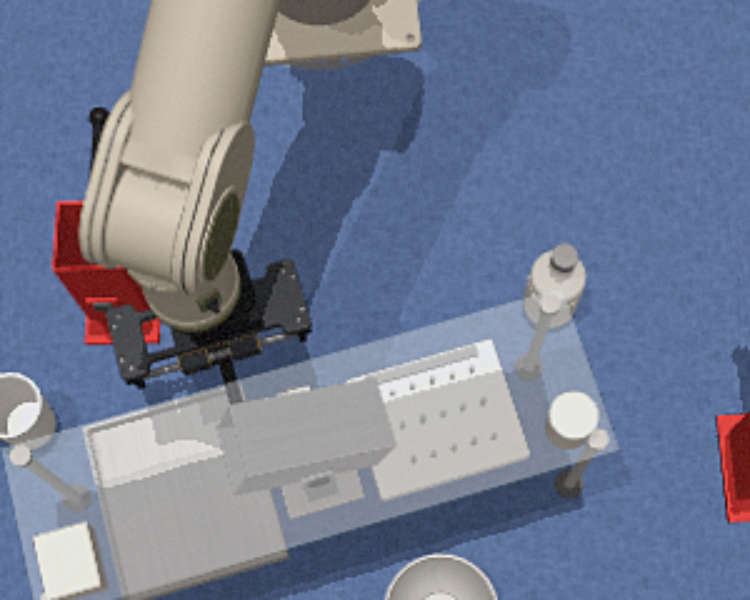

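The canister is at about 75° over the tray and follows the grip. I continue to 1.95 and hold there.

Emit:
move_arm([
  [-1,0,0.066,0.315,0],
  [-1,0,0.024,0.32,0],
  [-1,0,-0.017,0.32,0],
  [-1,0,-0.06,0.316,0],
  [-1,0,-0.1,0.306,0],
  [-1,0,0,0,0],
  [-1,0,0,0,0],
  [-1,0,0,0,0],
  [-1,0,0,0,0],
  [-1,0,0,0,0],
  [-1,0,0,0,0],
])

```text
time: 8.87
ee_pos: [0.5119, -0.1411, 0.0615]
eef_rot: [0.996, 0.093, 0.001, 0.003]
ft_force: [1.9, -11.2, 0.7]
width: 0.0128
```

```bash
python3 -c "
from h import *
goal(.5,-.08,.145)
cv2.imwrite('pics/side3.png',r.camera('side')[:,:,::-1])
a=cv2.imread('pics/side3.png')[100:340,160:460]
cv2.imwrite('pics/d4.png',cv2.resize(a,None,fx=2.5,fy=2.5))"
```

```text
t 8.87 p [ 0.5119 -0.1411  0.0615] units [-0.01 -2.47 -3.36] zturn 0.005 zax [ 0.003 -0.005 -1.   ] F [  1.9 -11.2   0.7] w 0.0128 q [-0.55  0.38  0.86  1.93 -0.34  0.98 -0.92]
```

View pics/d4.png

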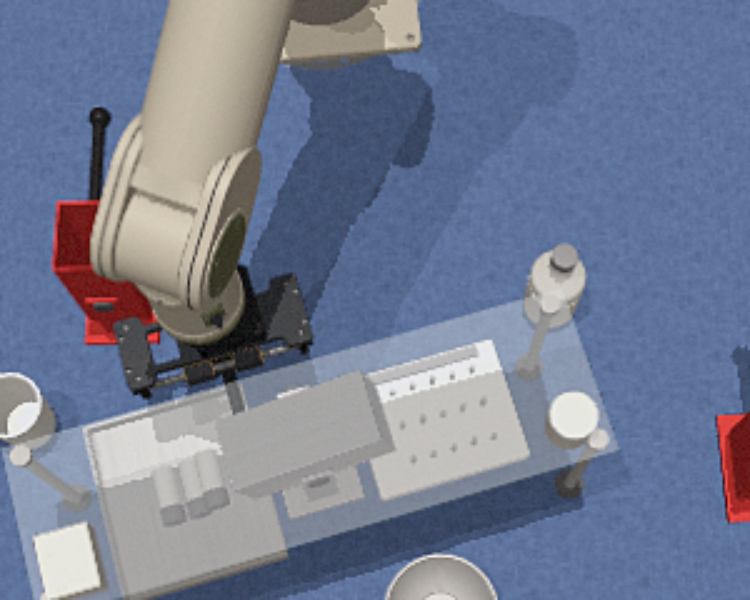

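All three vials show in the tray at about (172,490), (195,480) and (213,475) in the crop. I hold a little longer and then check they are clear of the mouth.

Emit:
move_arm([
  [-1,0,0,0,0],
  [-1,0,0,0,0],
  [-1,0,0,0,0],
  [-1,0,0,0,0],
  [-1,0,0,0,0],
  [-1,0,0,0,0],
  [-1,0,0,0,0],
  [-1,0,0,0,0],
  [-1,0,0,0,0],
  [-1,0,0,0,0],
  [-1,0,0,0,0],
  [-1,0,0,0,0],
])

```text
time: 9.92
ee_pos: [0.5119, -0.1411, 0.0615]
eef_rot: [0.996, 0.093, 0.001, 0.003]
ft_force: [2.4, -12.2, 0.2]
width: 0.0126
```

```bash
python3 -c "
from h import *
goal(.5,-.08,.145)
cv2.imwrite('pics/side4.png',r.camera('side')[:,:,::-1])
cv2.imwrite('pics/top4.png',r.camera('top')[:,:,::-1])
a=cv2.imread('pics/side4.png')[220:340,180:340]
b=cv2.imread('pics/top4.png')[140:260,320:480]
cv2.imwrite('pics/d5.png',cv2.resize(np.vstack([a,b])[:,:],None,fx=2.5,fy=2.5,interpolation=2))
for n in('side','top'):
  i=r.camera_info(n)
  for l in ('vial1_center','mouth'):
    print(n,l,[(round(d['confidence'],2),np.round(i['R'].T@(np.array(d['position'])-i['t']),3).tolist()) for d in r.tip_of(n,l)])
"
```

```text
t 9.92 p [ 0.5119 -0.1411  0.0615] units [-0.01 -2.47 -3.36] zturn 0.005 zax [ 0.003 -0.005 -1.   ] F [  2.4 -12.2   0.2] w 0.0126 q [-0.55  0.38  0.86  1.93 -0.34  0.98 -0.92]
side vial1_center []
side mouth [(0.68, [0.674, 0.431, 0.182]), (0.58, [0.397, -0.253, 0.181])]
top vial1_center [(0.2, [0.608, -0.056, -0.0])]
top mouth [(0.88, [0.395, -0.258, 0.182]), (0.85, [0.675, 0.43, 0.181])]
```

View pics/d5.png

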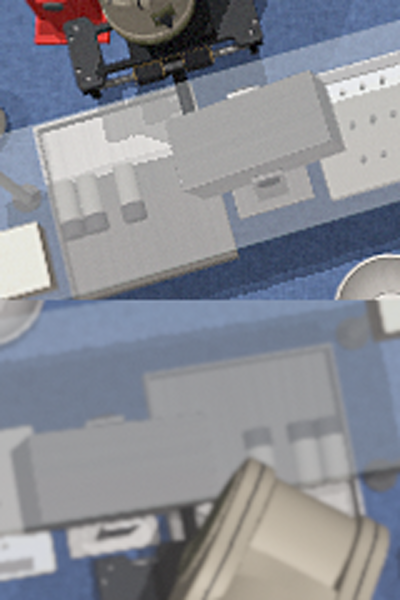

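All three vials have rolled to the far half of the tray, clear of the mouth. I guide the canister back along the same arc.

Emit:
move_arm([
  [-1,0,0.1,-0.306,0],
  [-1,0,0.06,-0.316,0],
  [-1,0,0.017,-0.32,0],
  [-1,0,-0.024,-0.32,0],
  [-1,0,-0.066,-0.315,0],
  [-1,0,-0.106,-0.304,0],
  [-1,0,-0.145,-0.288,0],
  [-1,0,-0.18,-0.267,0],
])

```text
time: 10.88
ee_pos: [0.5075, -0.1217, 0.1191]
eef_rot: [0.995, 0.097, -0.002, -0.004]
ft_force: [2.9, 23.9, -27.1]
width: 0.0119
```

Emit:
move_arm([
  [-1,0,-0.214,-0.24,0],
  [-1,0,-0.243,-0.21,0],
  [-1,0,-0.27,-0.18,0],
  [-1,0,-0.29,-0.14,0],
  [-1,0,-0.305,-0.1,0],
  [-1,0,-0.316,-0.062,0],
  [-1,0,-0.32,-0.02,0],
  [-1,0,0,0,0],
  [-1,0,0,0,0],
])

```text
time: 11.63
ee_pos: [0.4983, -0.0808, 0.1439]
eef_rot: [0.996, 0.094, -0.002, -0.0]
ft_force: [-4.3, -1.4, -21.9]
width: 0.0133
```

```bash
python3 -c "
from h import *
goal(.5,-.08,.145)
cv2.imwrite('pics/side5.png',r.camera('side')[:,:,::-1])
a=cv2.imread('pics/side5.png')[100:340,160:460]
cv2.imwrite('pics/d6.png',cv2.resize(a,None,fx=2.5,fy=2.5))"
```

```text
t 11.63 p [ 0.4983 -0.0808  0.1439] units [ 0.07 -0.02 -0.04] zturn 0.006 zax [-0.004 -0.    -1.   ] F [ -4.3  -1.4 -21.9] w 0.0133 q [-0.76  0.17  0.92  1.91 -0.15  1.14 -1.17]
```

View pics/d6.png

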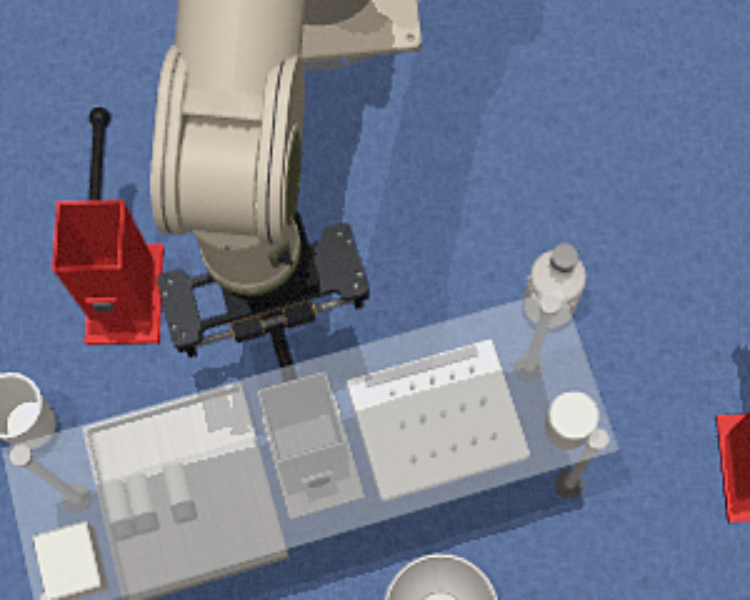

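The canister is upright and empty, with the vials at rest in the tray. I ease the upward pull a little, open the fingers and leave straight up.

Emit:
move_arm([
  [-1,0,0,0.08,0],
  [0.6,0,0,0,0],
  [0.6,0,0,0,0],
  [0.6,0,0,0,0],
  [0.6,0,0,0,0],
  [0.6,0,0,0,0],
  [0.6,0,0,0,0],
  [0.6,0,0,0,0],
  [0.6,0,0,0,0],
  [0.6,0,0,0,0],
  [0.6,0,0,0,0],
])

```text
time: 12.6
ee_pos: [0.5001, -0.0806, 0.143]
eef_rot: [0.996, 0.094, 0.0, -0.0]
ft_force: [1.2, 0.1, 0.1]
width: 0.067
```

Emit:
move_arm([
  [0.6,0,0,-0.5,0],
  [0.6,0,0,-0.8,0],
  [0.6,0,0,-0.9,0],
  [0.6,0,0,-0.9,0],
  [0.6,0,0,-0.9,0],
  [0.6,0,0,-0.9,0],
  [0.6,-0.8,0,0,0],
  [0.6,-0.8,0,0,0],
  [0.6,0,0,0,0],
  [0.6,0,0,0,0],
  [0.6,0,0,0,0],
  [0.6,0,0,0,0],
])

```text
time: 13.6
ee_pos: [0.4612, -0.0878, 0.2654]
eef_rot: [0.996, 0.095, -0.0, 0.0]
ft_force: [-1.1, -0.2, 0.6]
width: 0.0696
```

```bash
python3 -c "
from h import *
goal(.5,-.08,.145)
for n in ('side','top'):
  cv2.imwrite(f'pics/{n}6.png',r.camera(n)[:,:,::-1])
a=cv2.imread('pics/side6.png')[100:340,160:460]
cv2.imwrite('pics/d7.png',cv2.resize(a,None,fx=2.5,fy=2.5))
for n in('side','top'):
  i=r.camera_info(n)
  for l in ('vial1_center','handle','bottle','cup'):
    print(n,l,[(round(d['confidence'],2),np.round(i['R'].T@(np.array(d['position'])-i['t']),3).tolist()) for d in r.tip_of(n,l)])
"
```

```text
t 13.6 p [ 0.4612 -0.0878  0.2654] units [ 1.58 -0.02  4.82] zturn 0.007 zax [-0. -0. -1.] F [-1.1 -0.2  0.6] w 0.0696 q [-0.84 -0.12  0.88  1.82  0.1   1.4  -1.36]
side vial1_center []
side handle [(0.88, [0.567, 0.434, 0.161]), (0.86, [0.289, -0.251, 0.161]), (0.53, [0.505, -0.081, 0.161])]
side bottle [(0.69, [0.463, 0.226, -0.0])]
side cup [(0.89, [0.541, -0.372, -0.005])]
top vial1_center [(0.5, [0.64, -0.204, 0.021])]
top handle [(0.98, [0.562, 0.439, 0.164]), (0.89, [0.5, -0.081, 0.159]), (0.48, [0.648, -0.249, 0.017])]
top bottle [(0.57, [0.464, 0.23, -0.003])]
top cup []
```

View pics/d7.png

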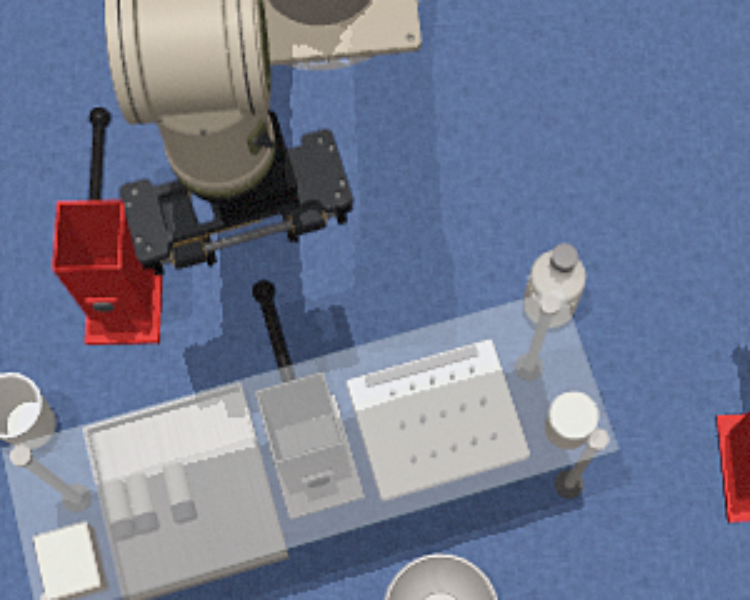

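View pics/top6.png

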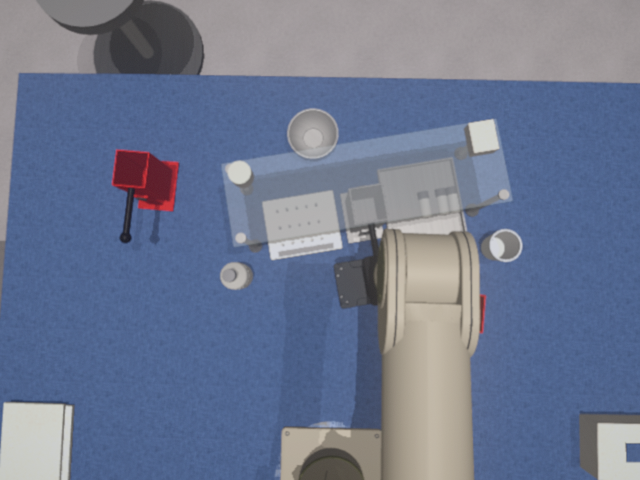

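The canister hangs upright and empty, and the vials lie in the tray. The bottle (235,275) and cup (502,245) are where they were, and the gripper is clear.

```bash
python3 -c "
from h import *
print(r.close_job())"
```

```text
the job is handed in; nothing more can be done
None
```

I emptied the canister and handed the job in at about 14 s. I gripped the grey canister's front handle, swung it to about 1.95 rad over the tray on the robot's right, and held it for about 1.5 s. I then guided it back upright along the same arc, released it and backed off.

**Last checks**
- **Vials:** the side picture shows all three lying in the tray and the canister empty.
- **Canister:** upright, with the handle found at about (0.50, -0.08, 0.16), where it started.
- **Bottle and cup:** both found within about 5 mm of their first positions, which is the detector's own error. The network did not report the cup in the last top view, but it is visible there, unmoved.
- **Gripper:** touching nothing, with about 1 N at the wrist.
- **Shelf:** I saw no contact with it and nothing in the pictures suggests a knock.

**Disagreements**
- **Vial detector:** it was unreliable. In the last pictures it found none from the side and one at medium confidence from the top, so I counted the vials from the pictures by eye.
- **Wrist force:** it read about 36 N partway back and about 22 N on arrival upright, because the grip was pulling up on the bar. I eased that before opening the fingers; the limit is 120 N.

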